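# Pull the lamp interlock plug and hold the examination lid below balance

### The job

Make the lamp safe by pulling the interlock plug straight up out of its socket and setting it in the shallow metal tray, left lying or standing there on its own. Then take the spring-assisted lid of the examination cabinet by its bar handle, raise it a few degrees past its balance point (45 degrees open) without letting it fly up, bring it back to about eight degrees below the balance point and keep holding the handle there: the program finishes while holding. Keep the lid shut until the plug is out, never let the lid drop or spring freely, and leave the jar, bottle, tape ring and brush alone.

Things in the scene. Friction and masses are not known exactly. Their poses are not given: they have to be found in the camera images.
- plug_grip (a point): Centre of the grip of the loose plug: upright black block 24 x 36 x 44 mm (own x, y, z); below it an 18 mm square brass stem 30 mm long, so its lower end is 52 mm below this point. Under 0.15 kg. Seated, this point is 22 mm above the socket block's top. Pulled straight up it moves freely 2 to 4 mm, then needs about 7 to 12 N to pass a sprung detent, and is clear after 30 mm.
- socket_hole0 (a point): Centre of the mouth of the square 19.5 mm hole in the top of the fixed grey socket block, which is 80 x 80 mm and 45 mm high; hole 32 mm deep, straight down.
- tray: Fixed open aluminium tray, 130 x 130 mm outside, 22 mm high, walls and floor 4 mm thick; origin at the centre of its underside, on the work surface. The plug belongs in it.
- cabinet: Fixed grey examination cabinet, open-topped box 260 mm deep (own x) x 300 mm wide (own y) x 120 mm high; origin at the centre of its underside. Its -x side is the front, where the lid opens; the hinge is along the top edge of its +x side.
- hinge (a point): Middle of the lid's hinge axis, on the cabinet's top rear edge, 120 mm above the work surface; the axis runs along the cabinet's y.
- handle (a point): Round steel bar on the lid, 12 mm thick, 130 mm long along the cabinet's y, a post 60 mm either side of its middle; origin at the bar's middle. Lid shut, it is 225 mm in front of the hinge axis and 57 mm above it. Bar axis 45 mm above the lid's face; lid's front edge 35 mm ahead of it. It turns with the lid; the bar can turn between fingers that pinch it from above.
- lid (a joint): Opening angle of the lid: 0 shut, grows as the front rises, stop at 1.45. Black-framed lid with amber window, 260 x 300 x 12 mm, 0.9 kg with its handle, on an assisting spring: balances at 0.785 (45 degrees), below that it falls shut, above that it springs open. About 2 N up at the handle starts it from shut.
- jar_c (a point): Centre of a capped black jar, 54 mm across, 70 mm high: bystander.
- bottle_c (a point): Centre of an amber bottle, 48 mm across, 120 mm high: bystander.
- tape_c (a point): Centre of a clear ring of tape lying flat, 80 mm across, 24 mm high: bystander.
- brush_grip (a point): Handle point of a brush lying on the bench: bystander.
Things that resemble listed ones, but are neither listed nor needed, are in the scene too. Of the things shaped like the part that bears plug_grip, the black one is meant.

How it is judged (in metres and radians):
On the way, in this order (a step that is already met when the one before it is completed fails the run):
1. the plug is out of the socket (distance between plug_grip and socket_hole0 above 0.058 m), for 0.1 s.
2. the plug rests in the tray, let go (x of plug_grip in the frame of tray between -0.065 and 0.065 m and y of plug_grip in the frame of tray between -0.065 and 0.065 m and height (world z) of plug_grip below 0.065 m and contact force between the fingers and plug below 0.1 N and linear speed of plug below 0.05 m/s), for 0.2 s.
3. the lid is raised past its balance point by its handle (value of joint lid above 0.82 rad and contact force between the fingers and lid_c0 above 0.1 N), for 0.1 s.
At the end, for the whole second after the job is handed in: Fingers on the bar handle, lid still and 0.04 to 0.25 rad (about 2 to 14 degrees) below its 45 degree balance point, after being held at least 2 degrees past it; plug let go in the tray, its grip centre inside the tray outline and under 65 mm above the work surface (value of joint lid between 0.535 and 0.745 rad and velocity of joint lid between -0.08 and 0.08 rad/s and contact force between the fingers and lid_c0 above 0.1 N and x of plug_grip in the frame of tray between -0.065 and 0.065 m and y of plug_grip in the frame of tray between -0.065 and 0.065 m and height (world z) of plug_grip below 0.065 m and contact force between the fingers and plug below 0.1 N); the arm keeps its last pose, push and grip.
It fails at once if the lid is opened with the plug still in the socket (value of joint lid above 0.1 rad and distance between plug_grip and socket_hole0 below 0.045 m).
It fails at once if the lid flies up towards its stop (value of joint lid above 1.25 rad).
It fails at once if the lid drops or springs up freely (velocity of joint lid below -1.6 rad/s or velocity of joint lid above 2.5 rad/s).
It fails at once if the jar, bottle, tape ring or brush is disturbed (distance of any of jar_c, bottle_c, tape_c, brush_grip from where it was at the start of the episode above 0.03 m).
It also fails if it takes over 66 s, if anything falls off the work surface, if the arm or the gripper's body presses on something with over 40 N, if the wrist force passes 120 N, or if a joint passes its speed limit or range.

### The arm

A 6-joint arm with a two-finger parallel gripper is mounted at the origin on the work surface. World frame = base frame: x ahead of the robot, y to its left, z up, the work surface at z = 0. Lengths are in m, angles in degrees, forces in N, time in s.
With the tool pointing down it reaches from about 0.35 to 0.875 m from the base axis. Payload 4.2 kg.
Tool frame: the origin (TCP) lies midway between the tips of the shut fingers; the grasp point (between the pads) lies 19 mm behind it; z points along the fingers, y is the line along which they close (so a half turn about z gives the same grasp; the last joint's range is limited). The gripper opens to 87 mm and grips with 3 to 60 N. Pads are 19 mm wide; open, the fingers measure 117 mm over their backs; the gripper's body (75 mm by 190 mm) begins 51 mm behind the grasp point.
Start: joints at [88.384, 22.042, 0.453, 0, -68.411, -14.817], TCP at [0.177, 0.599, 0.223] pointing down, gripper open.
Joint ranges: [-179.83, 179.83], [-69.29, 118.12], [-61.27, 80.66], [-181.25, 117.63], [-171.15, -9.14], [-177.46, 177.46]. Speed limits (degrees/s): [159.86, 159.86, 180, 180, 180, 180].

### API

Orientations are given as [roll, pitch, yaw] about the fixed x, y, z axes, in that order (R = Rz(yaw) Ry(pitch) Rx(roll)).
In Python, from workcell import env gives the robot as it stands. The module is installed in compiled form; this text tells all that it offers. Calls block until the motion is done:
- env.goto(position, orientation): joint-space move of the TCP to a pose.
- env.move_straight(position, rotation=None, rate=0.15, force_limit=None): straight line of the TCP; rotation=None keeps the orientation; rate is the mean speed in m/s. With force_limit (N) it stops when the force on the tool has changed by that much, and returns True; else False.
- env.set_joints(angles): joint-space move.
- env.gripper_to(opening, grasp_force=None): opening from 0.0 (shut) to 1.0 (fully open); grasp_force is the grip in N (None keeps the last); returns when the fingers have stopped.
- env.dwell(seconds).
- env.inverse_kinematics(position, orientation): joint angles nearest the present ones, or None.
- env.read_state(): the state.
- env.grab_frame(name): name is "scene" or "top" or "wrist"; returns a dict with "image" (480x640x3 uint8, blue, green, red), "fx", "fy", "cx", "cy" (pixels), "D" ([k1, k2, p1, p2, k3] as OpenCV has them; the pictures are not rectified), "position" and "orientation" of the camera in the world. Camera axes: x right, y up, looking along -z (the intrinsics and any distortion apply to the point x, -y, -z); pixel columns grow to the right and rows downward; lengths in m; the calibration is good to about 2 mm. A picture is of the moment at which its call begins. There is no depth.
A pose or a line that the arm cannot do raises env.Unreachable and nothing moves.
- env.close_job(): hands the job in; it is judged then, once.
Trained networks look in a picture, given as the dict that the camera call returned (one of the last four; its "shot" number tells which), for a name from the list of things; names that differ only in an ending like _2 or _b are one class to them, and where a whole thing is asked for, a point or a joint stands for the part that bears it (a point fixed in the world has none). Each returns a list of dicts, best first, with "score" (0 to 1); they miss things now and then, are a little off and sometimes report something else, mostly with a low value. They report only what shows in the picture. A call takes as long as a camera call. They do not tell look-alikes from the thing itself.
- env.search_frame(picture, thing): "xyz" ([x, y, z] in m, in world coordinates, good to about 4 mm: the middle of the surface that is visible of it).
- env.trace(picture, thing): "mask" (480x640 bool, what is visible of it).
The state is a dict: "clock": time; "joint_positions": joint angles; "qvel": joint speeds; "joint_torque": joint torques, N m; "position": TCP position; "tool_rot": TCP orientation; "force": force on the tool from outside, world axes, zero at the start; "wrist_torque": the same for the moment, N m; "opening": opening from 0.0 (shut) to 1.0 (fully open); "finger_force": force on a finger pad.
Only numpy, scipy, OpenCV 4.12 (cv2) and the standard library are available. Lean on these libraries where they do the work, as an engineer would, in place of code of your own. Each camera call takes 0.05 s, during which the arm holds its last target. There are 200 camera calls.

## Working session

There is one attempt and no reset: what is moved stays moved. The work goes in short steps, each a Python script; the robot and the scene stay as the last script left them, time stands still between calls to the robot, and variables do not carry over. Pictures are saved under pics/ and viewed, at most 10 in all, crops included, and the job is handed in when it is done.

```bash
mkdir -p pics; cat > h.py <<'E'
import numpy as np, cv2
from scipy.spatial.transform import Rotation as R
from workcell import env
def cam(f):
    K=np.array([[f['fx'],0,f['cx']],[0,f['fy'],f['cy']],[0,0,1]]); 
    o=np.array(f['orientation'],float)
    M=o if o.shape==(3,3) else R.from_euler('xyz',o,degrees=True).as_matrix()
    return K,np.array(f['D'],float),M,np.array(f['position'])
def proj(f,P):
    K,D,M,p=cam(f); q=(np.atleast_2d(P)-p)@M*[1,-1,-1]
    return cv2.projectPoints(q.reshape(-1,1,3),np.zeros(3),np.zeros(3),K,D)[0].reshape(-1,2)
def ray(f,uv,z):
    K,D,M,p=cam(f); n=cv2.undistortPoints(np.array(uv,float).reshape(-1,1,2),K,D).reshape(-1,2)
    d=np.c_[n[:,0],-n[:,1],-np.ones(len(n))]@M.T
    return p+d*((z-p[2])/d[:,2])[:,None]
E
python3 - <<'E'
from h import *
for n in("scene","top"):
    f=env.grab_frame(n); cv2.imwrite(f'pics/{n}0.png',f['image']); print(n,f['position'],f['orientation'],f['fx'],f['D'])
    for t in("plug_grip","socket_hole0","tray","cabinet","hinge","handle","lid","jar_c","bottle_c","tape_c","brush_grip"):
        try: print(t,[(np.round(d['xyz'],3).tolist(),round(d['score'],2),proj(f,d['xyz'])[0].astype(int).tolist()) for d in env.search_frame(f,t)[:4]])
        except Exception as e: print(t,repr(e))
s=env.read_state(); print(s['clock'],s['tool_rot'],s['position'],s['force'])
E
```

```text
scene [1.26736258 0.635292   0.73236525] [ 55.98418311  -0.7797606  134.70170168] 450.5831734336646 [-0.01376085  0.          0.          0.          0.        ]
plug_grip [([0.657, 0.256, 0.073], 0.96, [378, 319]), ([0.678, 0.348, 0.056], 0.86, [408, 353]), ([0.762, 0.265, 0.064], 0.79, [349, 351]), ([0.685, 0.156, 0.052], 0.7, [334, 309])]
socket_hole0 [([0.666, 0.268, 0.044], 0.74, [379, 334])]
tray [([0.439, 0.273, 0.002], 0.61, [434, 300])]
cabinet [([0.657, -0.128, 0.127], 0.96, [259, 228])]
hinge [([0.662, -0.124, 0.131], 0.65, [258, 228])]
handle [([0.622, -0.174, 0.128], 0.56, [258, 216]), ([0.408, 0.459, 0.021], 0.21, [515, 327])]
lid [([0.619, -0.179, 0.129], 0.56, [257, 215])]
jar_c [([0.56, 0.471, 0.048], 0.97, [492, 358])]
bottle_c [([0.769, 0.135, 0.063], 0.56, [300, 320])]
tape_c [([0.408, 0.458, 0.021], 0.81, [515, 326])]
brush_grip []
top [ 0.48924193 -0.01563204  1.42956119] [ 4.05736912e+00  8.66487463e-03 -9.08400050e+01] 560.7552723989016 [-0.14643298  0.          0.          0.          0.        ]
plug_grip [([0.644, 0.242, 0.091], 0.7, [217, 216]), ([0.668, 0.342, 0.078], 0.68, [178, 207]), ([0.75, 0.259, 0.074], 0.64, [211, 174]), ([0.671, 0.147, 0.072], 0.48, [257, 205])]
socket_hole0 [([0.634, 0.243, 0.046], 0.63, [220, 222])]
tray [([0.442, 0.276, 0.006], 0.84, [210, 299])]
cabinet [([0.613, -0.19, 0.13], 0.74, [399, 224]), ([0.543, 0.457, 0.071], 0.32, [133, 259])]
hinge [([0.613, -0.194, 0.13], 0.86, [400, 224])]
handle [([0.611, -0.199, 0.133], 0.89, [402, 225])]
lid [([0.612, -0.194, 0.13], 0.88, [400, 225])]
jar_c [([0.543, 0.461, 0.07], 0.84, [131, 259])]
bottle_c [([0.751, 0.115, 0.083], 0.54, [269, 172])]
tape_c [([0.612, -0.194, 0.131], 0.74, [400, 225]), ([0.391, 0.453, 0.025], 0.6, [140, 319])]
brush_grip [([0.522, -0.518, 0.017], 0.68, [520, 262])]
1.2 [ 1.79998840e+02  2.14580479e-03 -1.64335117e+01] [0.17676394 0.5994466  0.22253597] [0.1836307  0.30132906 0.12648324]
```

View pics/scene0.png

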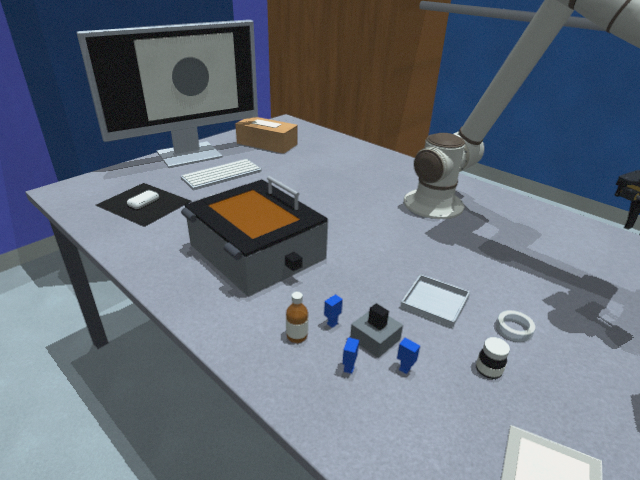

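View pics/top0.png

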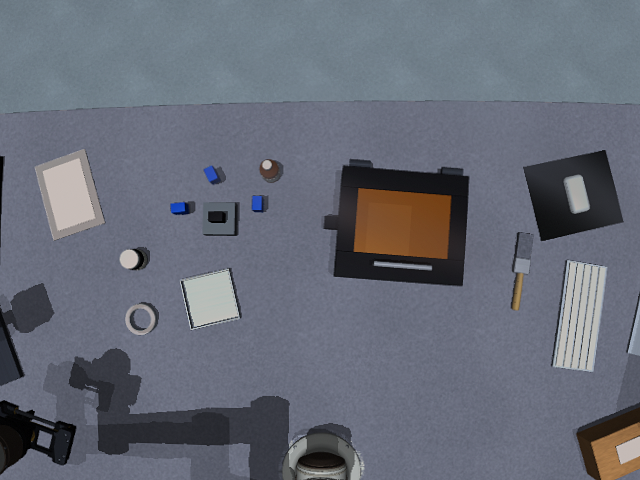

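The scene picture shows the black plug at (378,317), seated in the grey block at (378,333). The look-alikes are the blue plugs at (334,309), (350,355) and (408,354), plus the black box on the cabinet's side at (293,261). In the top view the black plug is at (217,216) and the blue ones are at (178,208), (212,174) and (258,203). The bar runs from (374,264) to (432,268) and the tray is at (210,299). I choose the black plug in the block and will check it with a close wrist picture.

```bash
python3 - <<'E'
from h import *
f=env.grab_frame("top")
def rect(t,z,near):
    for d in env.trace(f,t):
        m=d['mask'].astype(np.uint8); v,u=np.nonzero(m)
        if np.hypot(u.mean()-near[0],v.mean()-near[1])<25:
            P=ray(f,np.c_[u,v],z)[:,:2]; r=cv2.minAreaRect((P*1000).astype(np.float32)); print(t,round(d['score'],2),len(u),np.round(r[0],1),np.round(r[1],1),round(r[2],1)); return
    print(t,'none')
rect("tray",.022,(210,299)); rect("plug_grip",.089,(217,216)); rect("socket_hole0",.045,(220,220)); rect("handle",.177,(403,225)); rect("lid",.132,(403,225)); rect("cabinet",.132,(403,225))
print(ray(f,[(374,264.5),(432,267.5)],.183))
img=f['image']; cv2.imwrite('pics/lidtop.png',cv2.resize(img[150:300,315:480],None,fx=4,fy=4,interpolation=cv2.INTER_CUBIC)[:600,:660])
env.goto([0.645,0.244,0.25],[180,0,0]); 
w=env.grab_frame("wrist"); cv2.imwrite('pics/w1.png',w['image']); print(w['position'],w['orientation'],env.read_state()['joint_positions'])
for d in env.search_frame(w,"plug_grip"): print(np.round(d['xyz'],3),d['score'],proj(w,d['xyz'])[0])
E
```

```text
tray 0.93 2585 [443.4 273.8] [127.4 133.7] 12.9
plug_grip 0.62 148 [643.8 243.1] [39.4 21.9] 89.0
socket_hole0 0.92 1004 [643.7 244. ] [90.8 87.3] 89.9
handle none
lid 0.8 14219 [ 612.4 -197.8] [301.4 261.9] 84.4
cabinet 0.75 14769 [ 621.4 -182.2] [333.9 278.2] 84.2
[[ 0.52017555 -0.12528225  0.183     ]
 [ 0.51133    -0.25514464  0.183     ]]
[0.72617297 0.24479671 0.41082988] [-1.73087829e+01 -1.37873485e-02 -8.99057025e+01] [ 3.42117595e+01  2.76467097e+01  1.33025455e+01 -8.40075584e-03
 -7.56508799e+01  5.58739772e+01]
[0.678 0.156 0.072] 0.97 [429.0581455  172.05906279]
[0.668 0.338 0.072] 0.89 [206.55119961 183.19155393]
[0.656 0.246 0.092] 0.74 [318.16888058 203.72683061]
[0.754 0.264 0.074] 0.69 [294.94429907  70.55199045]
```

View pics/w1.png

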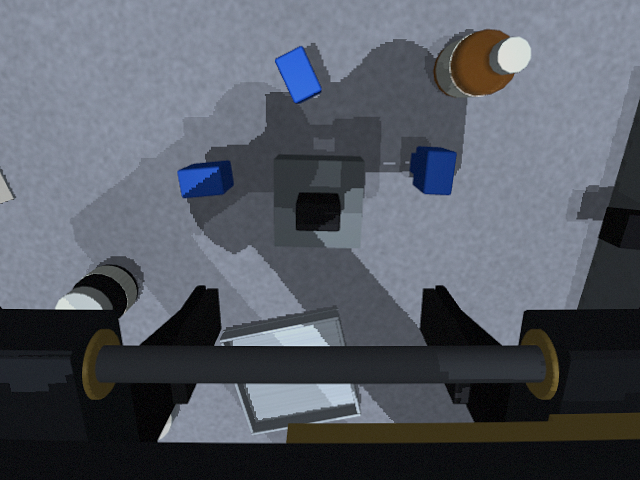

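View pics/lidtop.png

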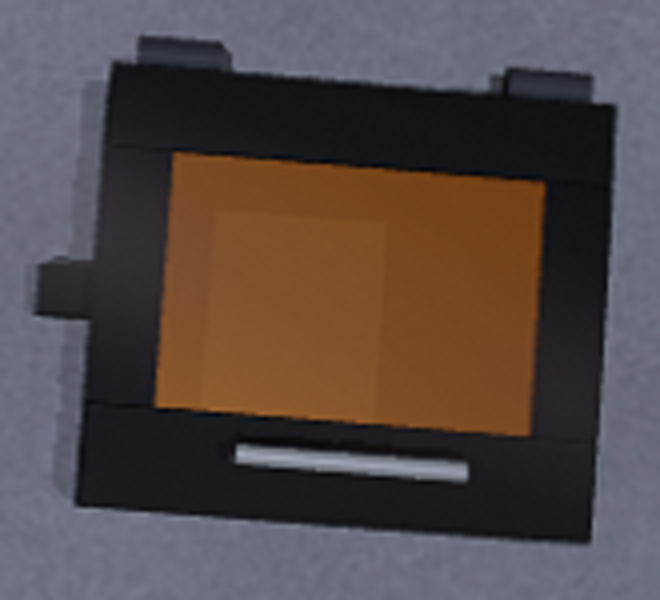

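The wrist picture shows the black plug upright in the grey block, top face around (318,200), with blue look-alikes at (206,180), (299,75) and (434,170). So the choice is confirmed, at about (0.644, 0.244) with yaw near 0. The lid crop shows the bar at about 5° yaw. I'm pulling the plug now.

```bash
python3 - <<'E'
from h import *
r=[180,0,-1]; X,Y=.644,.2445
env.gripper_to(0.75,35)
env.move_straight([X,Y,.12],r)
print(env.move_straight([X,Y,.053],rate=.06,force_limit=12))
env.gripper_to(0.0,35); s=env.read_state(); print(s['opening'],s['finger_force'],np.round(s['force'],1),s['position'])
env.move_straight([X,Y,.095],rate=.03); print(np.round(env.read_state()['force'],1))
env.move_straight([X,Y,.17],rate=.1)
w=env.grab_frame("wrist"); cv2.imwrite('pics/w2.png',w['image'])
s=env.read_state(); print(s['opening'],s['finger_force'],np.round(s['force'],1),s['clock'])
E
```

```text
False
0.41076914860121033 34.911431067230296 [-0.6  4.1  0.9] [0.64450045 0.24596507 0.05350347]
[ 0.8  0.7 -1.5]
0.4141552837778992 34.91197416195064 [ 0.   0.4 -0.9] 9.8667
```

View pics/w2.png

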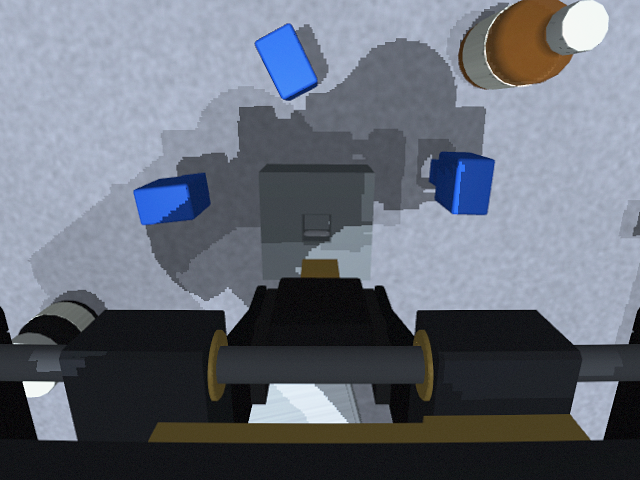

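The picture shows the plug held between the fingers at (320,310), with its brass stem visible at (320,268) and the hole empty at (317,225). Next I place it in the tray.

```bash
python3 - <<'E'
from h import *
r=[180,0,-1]; X,Y=.4435,.274
env.move_straight([X,Y,.17],rate=.2)
env.move_straight([X,Y,.06],rate=.12); env.dwell(.2)
print(env.move_straight([X,Y,.036],rate=.015,force_limit=2.5)); s=env.read_state(); print(s['position'],np.round(s['force'],1))
env.gripper_to(0.62,10); env.dwell(.2)
env.move_straight([X,Y,.2],rate=.15)
f=env.grab_frame("scene"); cv2.imwrite('pics/tray.png',cv2.resize(f['image'][240:400,300:520],None,fx=3,fy=3))
for d in env.search_frame(f,"plug_grip"): print(np.round(d['xyz'],3),d['score'])
P=np.array([.516,-.190,0]);best=None
for yaw in(84.7,-95.3):
  for p in([.516,-.19,.30],[.64,-.2,.31]): print(yaw,env.inverse_kinematics(p,[180,0,yaw]))
print(env.read_state()['clock'])
E
```

```text
True
[0.44352243 0.27402386 0.04222214] [-0.6 -1.1  5.7]
[0.678 0.346 0.057] 0.93
[0.763 0.266 0.062] 0.74
[0.457 0.279 0.055] 0.69
[0.685 0.157 0.054] 0.58
[0.767 0.134 0.063] 0.34
84.7 None
84.7 None
-95.3 [ -3.31981056  12.05938546  -2.57552634   0.         -75.36508821
  -1.98018944]
-95.3 [ -3.5665166   24.41333298  16.43724569   0.         -82.02391271
  -1.7334834 ]
15.5667
```

View pics/tray.png

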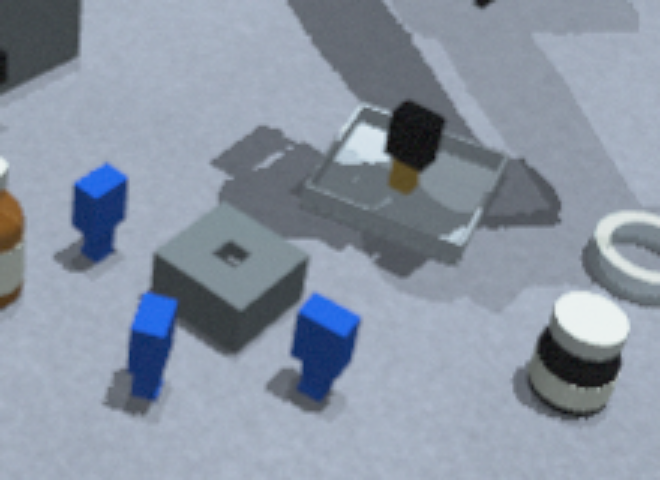

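The plug stands alone in the tray, crop (415,135). Next I go above the bar and refine its position with the wrist camera.

```bash
python3 - <<'E'
from h import *
env.gripper_to(0.6,40)
env.move_straight([.47,.1,.33],[180,0,-50],rate=.25)
env.goto([.516,-.19,.30],[180,0,-95.3]); env.dwell(.2)
w=env.grab_frame("wrist"); img=w['image'].copy()
u=proj(w,[[.516,-.19,.177]]); print(u)
a=np.radians(-5.3); c,s=np.cos(a),np.sin(a)
for t in(-.065,.065):
    q=proj(w,[[.516-s*t,-.19+c*t,.183]])[0]; print(q); cv2.circle(img,tuple(int(v) for v in q),3,(0,0,255),1)
cv2.imwrite('pics/w3.png',img)
print([(np.round(d['xyz'],3),d['score']) for d in env.search_frame(w,"handle")],env.read_state()['position'],env.read_state()['clock'])
E
```

```text
[[319.81527732 228.96216733]]
[320.04876241 135.46939077]
[319.58068615 315.29385614]
[(array([ 0.602, -0.243,  0.133]), 0.83)] [ 0.51623161 -0.18912318  0.30027555] 18.3083
```

View pics/w3.png

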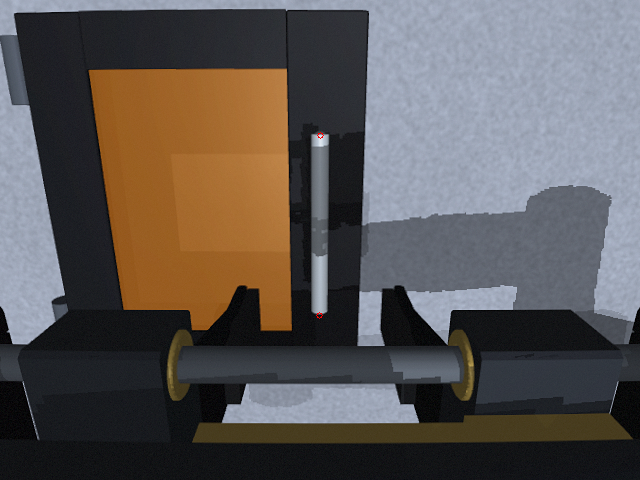

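The bar's projected ends at (320,135) and (320,315) fall right on the bar in the picture, so the measured pose holds. Next I grasp the bar and lift it along the arc.

```bash
cat > arc.py <<'E'
from h import *
a=np.radians(-5.3); ex=np.array([np.cos(a),np.sin(a),0]); H=np.array([.516,-.19,.12])+.225*ex
ROT=[180,0,-95.3]
def tcp(t):
    b=np.arctan2(.057,.225)+t; r=np.hypot(.225,.057)
    return H-ex*r*np.cos(b)+np.array([0,0,r*np.sin(b)-.019])
def ang(p):
    d=np.array(p)+[0,0,.019]-H; return np.arctan2(d[2],-d@ex)-np.arctan2(.057,.225)
E
python3 - <<'E'
from arc import *
assert all(env.inverse_kinematics(tcp(t),ROT) is not None for t in np.linspace(0,.9,10))
p=tcp(0)
print(env.move_straight(p+[0,0,.04],ROT,rate=.1), env.move_straight(p,rate=.04,force_limit=8))
env.gripper_to(0,40); s=env.read_state(); print(s['opening'],s['finger_force'],np.round(s['force'],1),s['position'],p)
for t in np.radians([4,8,12,16]):
    env.move_straight(tcp(t),rate=.05); s=env.read_state(); print(round(ang(s['position']),3),round(s['opening'],3),np.round(s['force'],1))
f=env.grab_frame("scene"); cv2.imwrite('pics/lid1.png',f['image'][100:340,150:470]); print(env.read_state()['clock'])
E
```

```text
False False
0.12226412424140426 39.97226660954766 [ 2.6  0.5 -2. ] [ 0.51697999 -0.19009223  0.1580945 ] [ 0.516 -0.19   0.158]
0.069 0.121 [ 6.3 -1.9 -6. ]
0.138 0.124 [ 5.4 -2.9 -5.7]
0.206 0.124 [ 5.  -3.  -4.2]
0.275 0.121 [ 3.6 -2.6 -6.3]
23.3583
```

View pics/lid1.png

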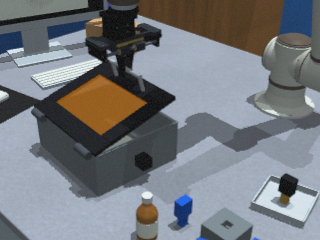

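The lid is rising with the bar gripped, crop (130,75), the plug is still in the tray at (288,188), and forces are small. I'm continuing past balance and then back.

```bash
python3 - <<'E'
from arc import *
def go(l):
    for d in l:
        env.move_straight(tcp(np.radians(d)),rate=.05); s=env.read_state(); print(d,round(ang(s['position']),3),round(s['opening'],3),np.round(s['force'],1),round(s['finger_force'],1))
go([20,24,28,32,36,40,44,47,50]); env.dwell(.4)
f=env.grab_frame("scene"); cv2.imwrite('pics/lid2.png',f['image'][60:360,150:550]); 
go([47,44,41,38,37]); env.dwell(.6); f=env.grab_frame("scene"); cv2.imwrite('pics/lid3.png',f['image'][60:360,150:550]); s=env.read_state(); print(s['clock'],np.round(s['force'],1),s['opening'])
E
python3 -c "
import cv2,numpy as np
cv2.imwrite('pics/both.png',np.hstack([cv2.imread('pics/lid%d.png'%i) for i in(2,3)]))"
```

```text
20 0.345 0.123 [ 3.2 -3.  -6.8] 40.0
24 0.418 0.124 [ 1.3 -3.5 -4.4] 40.0
28 0.491 0.124 [-2.2 -2.2 -0.2] 40.0
32 0.562 0.122 [-6.4 -0.5  3.7] 40.0
36 0.633 0.129 [-7.1 -0.4  5. ] 40.0
40 0.706 0.123 [-5.4 -0.2  5.6] 40.0
44 0.777 0.123 [-4.  -1.1  5.6] 40.0
47 0.83 0.123 [-4.5 -1.4  5.3] 40.0
50 0.883 0.125 [-2.9 -1.3  6.1] 40.0
47 0.829 0.12 [-3.4 -0.9  6.2] 40.0
44 0.781 0.126 [-2.5 -2.   7.6] 40.0
41 0.726 0.123 [-4.1 -1.1  6.3] 40.0
38 0.673 0.123 [-4.1 -1.8  6.1] 40.0
37 0.655 0.122 [-5.1 -1.3  5. ] 40.0
30.3833 [-3.8 -1.8  5.8] 0.12598394614318756
```

View pics/both.png

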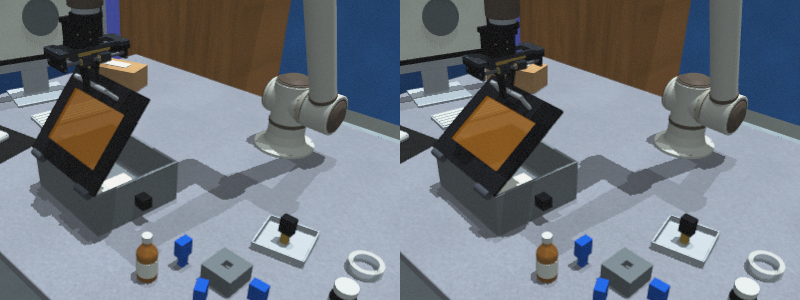

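The left panel (lid at 50°) and right panel (37°) both show the fingers on the bar and the plug standing in the tray at (688,222). Next I check the lid angle against its front corner, at full-image pixel (312,161).

```bash
python3 - <<'E'
from arc import *
f=env.grab_frame("scene"); ey=np.array([-ex[1],ex[0],0])
for t in(.5,.58,.65,.72,.8):
    b=t; P=lambda y,h: H-ex*(.26*np.cos(b)-h*np.sin(b))+np.array([0,0,.26*np.sin(b)+h*np.cos(b)])+ey*y
    print(t,proj(f,[P(.15,.012),P(.15,0)]).round(0).tolist())
E
```

```text
0.5 [[319.0, 178.0], [321.0, 182.0]]
0.58 [[316.0, 173.0], [318.0, 176.0]]
0.65 [[313.0, 169.0], [315.0, 172.0]]
0.72 [[309.0, 165.0], [311.0, 167.0]]
0.8 [[304.0, 161.0], [307.0, 163.0]]
```

```bash
python3 - <<'E'
from arc import *
f=env.grab_frame("scene"); ey=np.array([-ex[1],ex[0],0]); x0,y0=180,100
I=cv2.resize(f['image'][y0:260,x0:340],None,fx=3.7,fy=3.7,interpolation=cv2.INTER_CUBIC)
for t,c in((.535,(0,0,255)),(.65,(0,255,0)),(.745,(255,255,0))):
    P=[H-ex*(l*np.cos(t)-.012*np.sin(t))+np.array([0,0,l*np.sin(t)+.012*np.cos(t)])+ey*y for l,y in((0,-.15),(.26,-.15),(.26,.15),(0,.15))]
    q=((proj(f,P)-[x0,y0]+.5)*3.7).astype(int); cv2.polylines(I,[q.reshape(-1,1,2)],True,c,1)
cv2.imwrite('pics/chk.png',I)
E
```

```text
(no output)
```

View pics/chk.png

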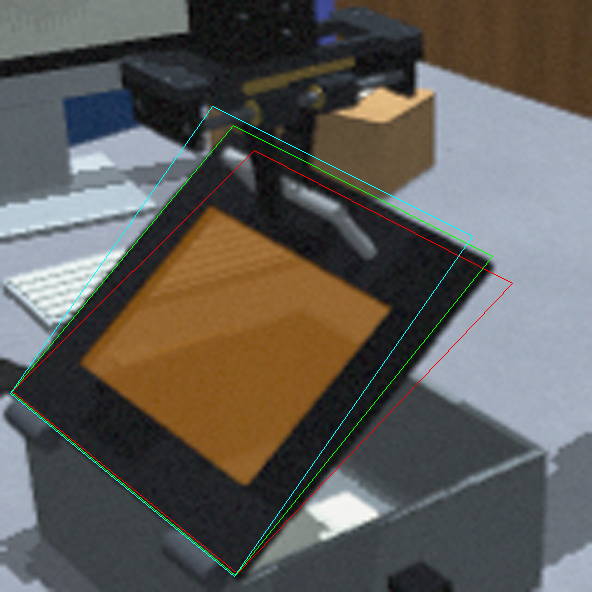

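The lid's outline lies on the green 0.65 rad overlay, with its front corner at (492,262), so it is well inside the 0.535–0.745 band and still held.

```bash
python3 - <<'E'
from h import *
print(env.close_job())
E
```

```text
the job is handed in; nothing more can be done
None
```

The job is handed in: the plug stands let go in the tray, and after being raised to about 50° the lid is held by its bar handle at about 0.65 rad (37°); no verdict was returned.

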